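# Advance the well plate by one row with the stage hand wheel

## Robot

A 6-joint arm with a two-finger parallel gripper is mounted at the origin on the work surface. World frame = base frame: x ahead of the robot, y to its left, z up, the work surface at z = 0. Lengths are in m, angles in rad, forces in N, time in s.
With the tool pointing down it reaches from about 0.275 to 0.825 m from the base axis. Payload 4.9 kg.
Tool frame: the origin (TCP) lies midway between the tips of the shut fingers; the grasp point (between the pads) lies 19 mm behind it (bot.grip_depth is the distance from the TCP to the grasp point, in m); y points along the fingers, x is the direction in which the jaws open and shut, and the axes are right-handed (so a half turn about y gives the same grasp; the last joint's range is limited). The gripper opens to 85 mm and grips with 20 to 120 N. Pads are 22 mm wide; open, the fingers measure 114 mm over their backs; the gripper's body (76 mm by 85 mm) begins 54 mm behind the grasp point. The pads swing forward as they close: fully open they stand 13 mm farther back than shut.
Start: joints at [1.138, 0.326, -0.193, 1.052, 0, 1.437], TCP at [0.162, 0.526, 0.231] pointing down, gripper open.
Joint ranges: [-2.65, 2.65], [-0.97, 1.79], [-1.3, 1.35], [-1.93, 2.1], [-1.47, 1.37], [-3.14, 3.14]. Speed limits (rad/s): [2.57, 2.57, 3.14, 3.14, 3.14, 3.14].

## Interface

Orientations are given as a unit quaternion [w, x, y, z].
In Python, from cell import bot gives the robot as it stands. Calls block until the motion is done:
- bot.move_pose(position, orientation): joint-space move of the TCP to a pose.
- bot.move_linear(position, speed=0.15, rotation=None, until_force=None): straight line of the TCP; rotation=None keeps the orientation; speed is the mean speed in m/s. With until_force (N) it stops when the force on the tool has changed by that much, and returns True; else False.
- bot.goto_joints(angles): joint-space move.
- bot.set_gripper(opening, grasp_force=None): opening from 0.0 (shut) to 1.0 (fully open); grasp_force is the grip in N (None keeps the last); returns when the fingers have stopped.
- bot.wait(seconds).
- bot.solve_ik(position, orientation): joint angles nearest the present ones, or None.
- bot.camera(name): name is "side" or "top"; returns the picture (420x560x3 uint8, red, green, blue); there is no depth.
- bot.calibration(name): a dict with "mtx" (3x3 intrinsics, pixels), "extrinsics" (4x4, takes a point from world to camera coordinates). Camera axes: x right, y down, z forward; pixel columns grow to the right and rows downward; lengths in m; the calibration is good to about 2 mm. A picture is of the moment at which its call begins. calibration takes no time and is no camera call.
A pose or a line that the arm cannot do raises bot.PlanningError and nothing moves.
- bot.close_job(): hands the job in, once; it reports no verdict.
Trained networks look in the newest picture that a camera, given by its name, has taken for a name from the list of things; names that differ only in an ending like _2 or _b are one class to them, and where a whole thing is asked for, a point or a joint stands for the part that bears it (a point fixed in the world has none). Each returns a list of dicts, best first, with "confidence" (0 to 1); they miss things now and then, are a little off and sometimes report something else, mostly with a low value. They report only what shows in the picture. A call takes as long as a camera call. They do not tell look-alikes from the thing itself.
- bot.search_frame(camera, thing): "bbox" ([left, top, width, height] in pixels, round what is visible of it).
Readings, each from a call of its own:
- bot.read_clock(): time.
- bot.read_joint_positions(): joint angles.
- bot.read_joint_vel(): joint speeds.
- bot.read_joint_efforts(): joint torques, N m.
- bot.read_position(): TCP position.
- bot.read_tool_rot(): TCP orientation.
- bot.read_ft_force(): force on the tool from outside, world axes, zero at the start.
- bot.read_moment(): the same for the moment, N m.
- bot.read_gripper_width(): opening from 0.0 (shut) to 1.0 (fully open).
Only numpy, scipy, OpenCV 4.12 (cv2) and the standard library are available. Lean on these libraries where they do the work, as an engineer would, in place of code of your own. Each camera call takes 0.05 s, during which the arm holds its last target.

## Task

Bring the next row of wells under the microscope: push the hand wheel clockwise (seen from above) by its upright handle, with the fingertips, through exactly one turn, so that the handle comes round to the steel pointer again and stops there, then leave it. Push the handle gently and do not grip it; keep off the microscope and its plate, and leave everything else on the bench where it stands.

Things in the scene. Friction and masses are not known exactly. Their poses are not given: they have to be found in the camera images.
- drive: fixed white pedestal of the hand wheel: round foot 156 mm across, column 80 mm across, on a 3 mm black rubber mat (360 x 400 mm) that carries the small bystanders around it. Origin: centre of its underside, on the wheel axis, 3 mm above the bench. z up; its x axis points to the steel pointer, a bracket that stands 75 to 99 mm from the axis, top 64 mm above the origin. The pedestal may stand at any yaw.
- handwheel (a joint): angle of the aluminium three-spoke hand wheel about its vertical axis, rad: 0 at the start (handle at the pointer), grows clockwise seen from above, 6.283 after one turn. There is no stop at one turn (end stops at -1.5 and 9.5). Friction of 0.12 N m (about 2 N at the handle) keeps it where it is left. The rim is 58 mm in mean radius, bar 16 mm thick, its top 78 mm above the pedestal's origin; hub 34 mm across, top 83 mm. One turn drives the plate carriage 26 mm.
- wheel_centre (a point): on the wheel axis, at the top of the hub, 83 mm above the pedestal's origin
- handle: upright black handle on the rim at the end of one spoke, about 19 mm in diameter and 54 mm tall, its axis 58 mm from the wheel axis; spins freely on its own pin. Origin: centre of its underside, 77 mm above the pedestal's origin. Its own yaw means nothing.
- handle_top (a point): centre of the handle's top end, 131 mm above the pedestal's origin
- pointer_tip (a point): inner end of the steel pointer's top, 76 mm from the wheel axis
- microscope: fixed inspection microscope left of the wheel: base 270 x 200 x 55 mm, column on its left, head up to about 365 mm high. Origin: centre of the base's underside, straight below the objective. Its carriage with the well plate slides along its x axis.
- carriage (a joint): travel of the plate carriage along the microscope's x axis, m: 0 at the start, 0.026 after one turn of the hand wheel, which drives it
- nest (a point): centre of the carriage's inner floor, on which the well plate lies (moves with the carriage)
- well_plate: clear twelve-well plate, 127 x 85 x 18 mm (wells to 21 mm), 4 rows 26 mm apart, lying loose in the carriage. Origin: centre of its underside.
- sample_jar: bystander: round closed specimen jar, 52 mm across, 70 mm tall, on the mat. Origin: centre of its underside.
- beaker: bystander: open glass beaker, 60 mm across, 80 mm tall, on the mat. Origin: centre of its underside.
- petri_dish: bystander: round lidded dish, 64 mm across, 16 mm tall, on the mat. Origin: centre of its underside.
- slide_box: bystander: closed oblong plastic box, 85 x 34 x 32 mm, on the mat. Origin: centre of its underside.
- reagent_bottle: bystander: small capped amber bottle, 36 mm across, 65 mm tall, on the mat. Origin: centre of its underside.
- spare_plate: bystander: white twelve-well plate, 85 x 127 x 18 mm, lying alone on the bench left of the wheel. Origin: centre of its underside.
There are look-alikes about, which are no part of the job. Leave any brown look-alike of the drive alone.

How it is judged:
On the way, in this order (a step that is already met when the one before it is completed fails the run):
1. handle pushed a quarter turn clockwise (value of joint handwheel above 1.5 rad and contact force between the fingers and handle above 0.2 N), for 0.02 s.
2. handle pushed half a turn (value of joint handwheel above 3.1 rad and contact force between the fingers and handle above 0.2 N), for 0.02 s.
3. handle pushed three quarters of a turn (value of joint handwheel above 4.7 rad and contact force between the fingers and handle above 0.2 N), for 0.02 s.
At the end, for the whole second after the job is handed in: the hand wheel is at rest one turn clockwise from its start (6.283 rad, within 0.17 rad or 10 degrees, i.e. the handle within 10 mm of its place at the pointer), the carriage has come 26 mm (within 1.5 mm) and the well plate lies flat in it within 6 mm of its place (value of joint handwheel between 6.1132 and 6.4532 rad and velocity of joint handwheel between -0.05 and 0.05 rad/s and value of joint carriage between 0.0245 and 0.0275 m and distance between well_plate and nest below 0.006 m and angle between well_plate's own z axis and vertical below 0.05 rad and linear speed of well_plate below 0.01 m/s); the robot touches nothing.
It fails at once if the wheel is turned clearly past one turn, or backwards, by more than 0.35 rad (value of joint handwheel above 6.6332 rad or value of joint handwheel below -0.35 rad).
It fails at once if the handle is squeezed or forced with more than 40 N (contact force between the fingers and handle above 40 N).
It fails at once if the robot pushes the microscope or its carriage (contact force between any of the fingers, the arm and microscope above 1 N).
It fails at once if the robot touches the well plate, or the plate is lifted or shifted in its carriage (contact force between any of the fingers, the arm and well_plate above 0.5 N or distance between well_plate and nest above 0.01 m).
It fails at once if a bystander is lifted, carried, pushed more than 15 mm or tipped (distance of any of sample_jar, beaker, petri_dish, slide_box, reagent_bottle, spare_plate from where it was at the start of the episode above 0.015 m or angle between any of sample_jar, beaker, petri_dish, slide_box, reagent_bottle, spare_plate's own z axis and vertical above 0.4 rad).
It also fails if it takes over 69 s, if anything falls off the work surface, if the arm or the gripper's body presses on something with over 40 N, if the wrist force passes 120 N, or if a joint passes its speed limit or range.

## Working session

There is one attempt and no reset: what is moved stays moved. The work goes in short steps, each a Python script; the robot and the scene stay as the last script left them, time stands still between calls to the robot, and variables do not carry over. Pictures are saved under pics/ and viewed, and the job is handed in when it is done.

```bash
mkdir -p pics; ls
python3 - <<'E'
from cell import bot
import cv2,numpy as np
for n in("side","top"):
    im=bot.camera(n); cv2.imwrite(f"pics/{n}0.png",im[:,:,::-1])
    c=bot.calibration(n); print(n,np.round(c["mtx"],1).tolist(),np.round(c["extrinsics"],4).tolist())
    for t in("drive","handle","handwheel","pointer_tip","sample_jar","beaker","reagent_bottle"):
        print(t,[(np.round(d["bbox"]).tolist(),round(d["confidence"],2)) for d in bot.search_frame(n,t)])
print(bot.read_clock(),bot.read_tool_rot())
E
```

```text
pics
side [[504.6, 0.0, 273.8], [0.0, 504.6, 206.0], [0.0, 0.0, 1.0]] [[0.9136, -0.4065, -0.0112, -0.4488], [-0.2434, -0.5244, -0.816, 0.2104], [0.3258, 0.7482, -0.578, 1.2367], [0.0, 0.0, 0.0, 1.0]]
drive [([397.0, 291.0, 71.0, 82.0], 0.9), ([301.0, 330.0, 75.0, 88.0], 0.88), ([183.0, 332.0, 79.0, 87.0], 0.66)]
handle [([203.0, 359.0, 10.0, 23.0], 0.66), ([322.0, 356.0, 15.0, 22.0], 0.64), ([434.0, 312.0, 14.0, 20.0], 0.64), ([371.0, 253.0, 22.0, 21.0], 0.52), ([308.0, 232.0, 11.0, 19.0], 0.47)]
handwheel [([296.0, 220.0, 52.0, 36.0], 0.83), ([406.0, 289.0, 63.0, 47.0], 0.73), ([305.0, 330.0, 69.0, 56.0], 0.62), ([185.0, 327.0, 67.0, 55.0], 0.56)]
pointer_tip [([183.0, 328.0, 77.0, 92.0], 0.83), ([301.0, 328.0, 78.0, 87.0], 0.76), ([288.0, 220.0, 62.0, 62.0], 0.67)]
sample_jar [([275.0, 200.0, 19.0, 33.0], 0.8)]
beaker [([339.0, 196.0, 22.0, 32.0], 0.57)]
reagent_bottle [([249.0, 232.0, 9.0, 20.0], 0.6)]
top [[447.7, 0.0, 280.6], [0.0, 447.7, 206.9], [0.0, 0.0, 1.0]] [[-0.1684, -0.9857, -0.0029, 0.0403], [-0.965, 0.1655, -0.2034, 0.4887], [0.201, -0.0315, -0.9791, 1.2209], [0.0, 0.0, 0.0, 1.0]]
drive [([399.0, 181.0, 58.0, 54.0], 0.93), ([376.0, 102.0, 61.0, 56.0], 0.89), ([275.0, 153.0, 58.0, 55.0], 0.72), ([380.0, 260.0, 66.0, 55.0], 0.67)]
handle [([445.0, 210.0, 15.0, 6.0], 0.64)]
handwheel [([280.0, 151.0, 48.0, 47.0], 0.96), ([392.0, 261.0, 56.0, 45.0], 0.75), ([235.0, 181.0, 21.0, 23.0], 0.74), ([408.0, 179.0, 50.0, 46.0], 0.65)]
pointer_tip [([278.0, 151.0, 56.0, 54.0], 0.96), ([382.0, 258.0, 65.0, 54.0], 0.93), ([271.0, 223.0, 11.0, 15.0], 0.3), ([111.0, 168.0, 36.0, 48.0], 0.19)]
sample_jar [([235.0, 183.0, 20.0, 25.0], 0.87)]
beaker [([248.0, 122.0, 25.0, 27.0], 0.84), ([113.0, 159.0, 41.0, 62.0], 0.74)]
reagent_bottle [([272.0, 224.0, 11.0, 14.0], 0.6)]
0.8 [ 0.56886612 -0.56882684 -0.42003411  0.41999846]
```

Run:
```python
import cv2
for n in("side","top"):
    im=cv2.imread(f"pics/{n}0.png"); cv2.imwrite(f"pics/{n}0b.png",cv2.resize(im,(800,600),interpolation=cv2.INTER_CUBIC))
t=cv2.imread("pics/top0.png")[90:270,210:370]; cv2.imwrite("pics/t_crop.png",cv2.resize(t,None,fx=3.3,fy=3.3,interpolation=cv2.INTER_CUBIC))
t=cv2.imread("pics/side0.png")[170:320,220:400]; cv2.imwrite("pics/s_crop.png",cv2.resize(t,None,fx=4,fy=4,interpolation=cv2.INTER_CUBIC))
```

```text
(no output)
```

View pics/side0b.png

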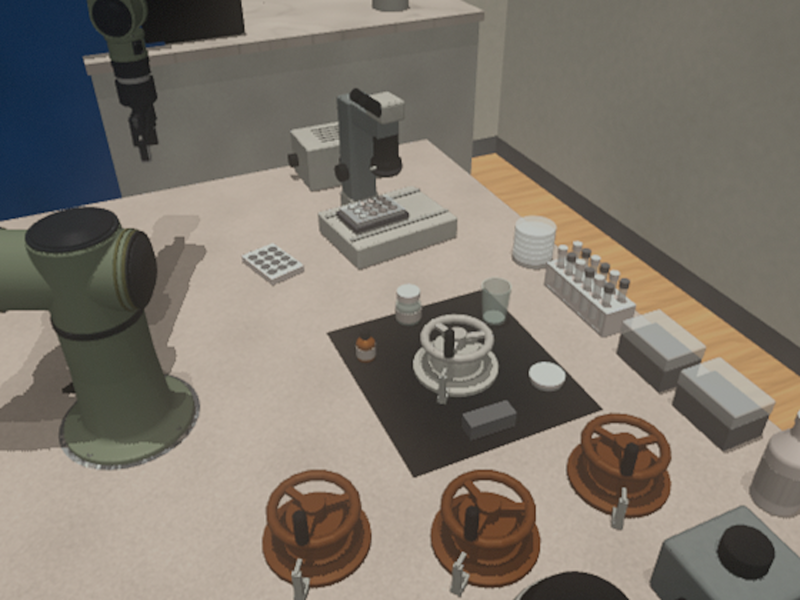

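View pics/top0b.png

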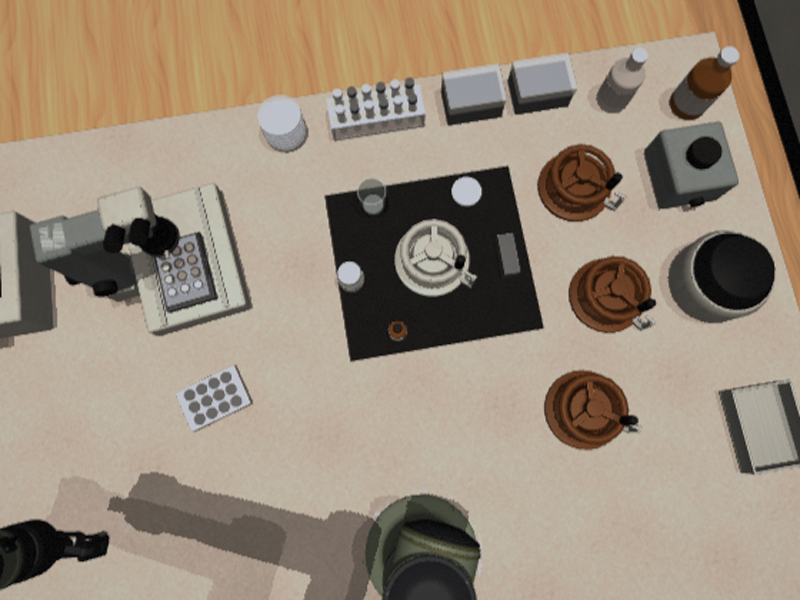

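View pics/t_crop.png

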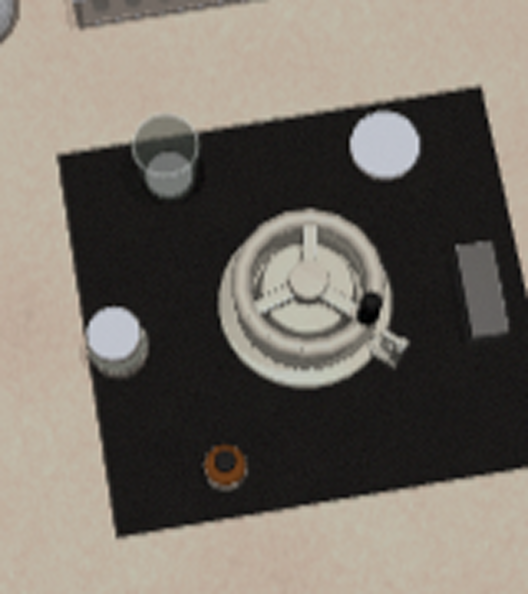

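View pics/s_crop.png

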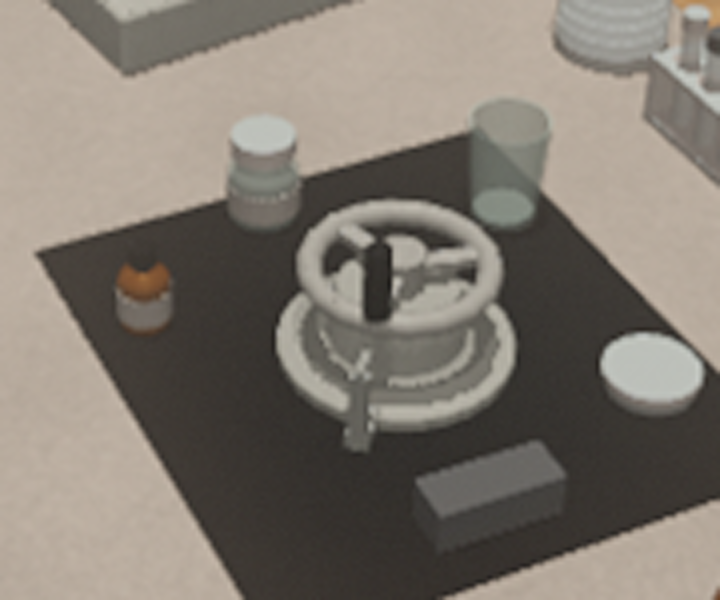

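```bash
cat > geo.py <<'E'
import numpy as np, cv2
from scipy.optimize import least_squares
from cell import bot
C={n:bot.calibration(n) for n in("side","top")}
def proj(n,P):
    P=np.atleast_2d(P); E=np.array(C[n]["extrinsics"]); K=np.array(C[n]["mtx"])
    q=(P@E[:3,:3].T+E[:3,3])@K.T; return q[:,:2]/q[:,2:]
a=np.linspace(0,2*np.pi,120)
def torus(x,y):
    u,v=np.meshgrid(a,a); r=.058+.008*np.cos(v)
    return np.c_[(x+r*np.cos(u)).ravel(),(y+r*np.sin(u)).ravel(),(.073+.008*np.sin(v)).ravel()]
def ring(x,y,r,z): return np.c_[x+r*np.cos(a),y+r*np.sin(a),0*a+z]
def disc(x,y,r,z): return np.vstack([ring(x,y,r,zz) for zz in z])
E
cat > fit.py <<'E'
from geo import *
S=lambda p:np.array(p)/4+[220,170]
T=lambda p:np.array(p)/3.3+[210,90]
def ext(p): return np.r_[p.min(0),p.max(0)]
def res(v):
    x,y,yw=v; R=[]
    e=ext(proj("side",torus(x,y))); R+=[e[0]-S([296,0])[0],e[2]-S([503,0])[0],e[1]-S([0,199])[1]]
    e=ext(proj("side",ring(x,y,.078,.003))); R+=[e[0]-S([276,0])[0],e[2]-S([518,0])[0],e[3]-S([0,427])[1]]
    e=ext(proj("top",torus(x,y))); R+=[e[0]-T([236,0])[0],e[1]-T([0,209])[1]]
    e=ext(proj("top",ring(x,y,.078,.003))); R+=[e[0]-T([217,0])[0],e[3]-T([0,388])[1]]
    R+=list(proj("top",[x,y,.086])[0]-T([309,278]))
    d=np.array([np.cos(yw),np.sin(yw)])
    h=[x+.058*d[0],y+.058*d[1]]
    R+=list(proj("side",[*h,.132])[0]-S([378,245])); R+=list(proj("top",[*h,.134])[0]-T([373,298]))
    R+=list(proj("side",[x+.085*d[0],y+.085*d[1],.067])[0]-S([362,356]))
    R+=list(proj("top",[x+.085*d[0],y+.085*d[1],.067])[0]-T([392,345]))
    return np.array(R)
r=least_squares(res,[.45,-.05,-1],loss="soft_l1")
print(r.x,np.round(res(r.x),1))
x,y,yw=r.x; d=np.array([np.cos(yw),np.sin(yw)])
for n,(x0,x1,y0,y1),f in(("side",(220,400,170,320),4),("top",(210,370,90,270),3.3)):
    im=cv2.imread(f"pics/{n}0.png")[y0:y1,x0:x1]; im=cv2.resize(im,None,fx=f,fy=f,interpolation=cv2.INTER_CUBIC)
    for P,c in((ring(x,y,.066,.073),(0,0,255)),(ring(x,y,.05,.073),(0,0,255)),(ring(x,y,.078,.003),(0,255,0)),(ring(x,y,.017,.086),(255,0,0)),
      (ring(*(np.array([x,y])+.058*d),.0095,.134),(0,255,255)),(ring(*(np.array([x,y])+.058*d),.0095,.080),(0,255,255)),(np.array([[x+s*d[0],y+s*d[1],.067] for s in(.075,.099)]),(255,0,255))):
        cv2.polylines(im,[np.int32(((proj(n,P)-[x0,y0])*f).round())],False,c,1)
    cv2.imwrite(f"pics/fit_{n}.png",im)
# bystander positions
def tri(ps,pt):
    return least_squares(lambda v:np.r_[proj("side",v)[0]-ps,proj("top",v)[0]-pt],[.45,0,.05]).x
print("jar top",tri(S([263,133]),T([113,333]))); print("beaker top",tri(S([510,113]),T([165,147])))
print("bottle top",tri(S([143,257]),T([226,460])))
E
python3 fit.py
```

```text
[ 0.56488181 -0.12249391 -2.33543897] [-0.5 -0.3 -0.1 -0.3 -1.3  1.1 -1.  -1.2  0.8 -1.   0.4 -1.  -0.6  0.3
 -0.1 -0.3 -0.6  0.2  0.  -3.1]
jar top [0.54898239 0.05046511 0.07055517]
beaker top [ 0.70304089 -0.02048976  0.08618205]
bottle top [ 0.4266689  -0.02635402  0.05640672]
```

View pics/fit_side.png

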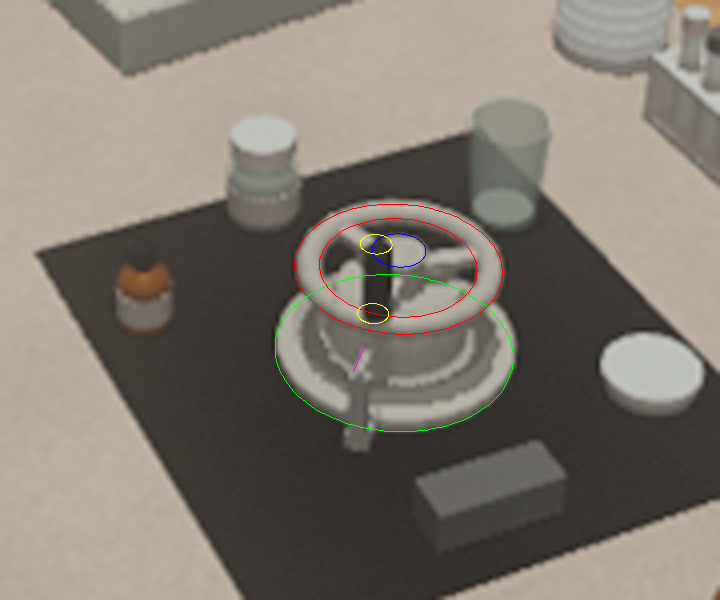

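View pics/fit_top.png

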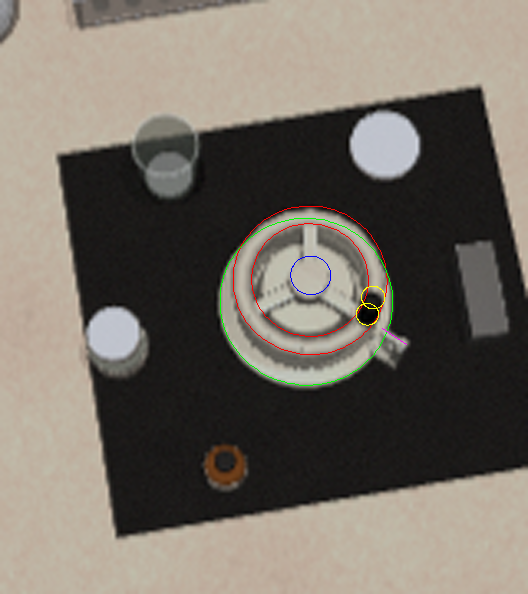

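```bash
cat >> geo.py <<'E'
from scipy.spatial.transform import Rotation as R
CX,CY,YW=.5649,-.1225,-2.3354
Z=.099
HX,HZ,RH=.0145,.011,.0095   # half widths of shut fingers along tool x, z
def quat(yaw):  # tool y down, tool x at yaw
    x=np.array([np.cos(yaw),np.sin(yaw),0]); y=np.array([0,0,-1.]); q=R.from_matrix(np.c_[x,y,np.cross(x,y)]).as_quat()
    return [q[3],q[0],q[1],q[2]]
def sgap(dirang,yaw):
    # smallest s with rect-to-point distance = RH, going along dirang from rect centre
    u=dirang-yaw; d=np.abs([np.cos(u),np.sin(u)])
    s=np.linspace(.005,.06,2000)
    g=np.hypot(np.maximum(s*d[0]-HX,0),np.maximum(s*d[1]-HZ,0))
    return s[np.argmax(g>=RH)]
def pusher(th,yaw,extra=0.,z=Z):
    ph=YW-th; h=np.array([CX+.058*np.cos(ph),CY+.058*np.sin(ph)])
    ta=ph-np.pi/2
    s=sgap(ta,yaw)+extra
    return [h[0]-s*np.cos(ta),h[1]-s*np.sin(ta),z]
E
python3 - <<'E'
from geo import *
def ray(n,uv,z):
    return least_squares(lambda v:proj(n,[v[0],v[1],z])[0]-uv,[.5,0]).x
for p in((150,330),(245,305),(215,185),(120,195)): print("micbase",ray("top",np.array(p)*.7,.055))
print("objective",ray("top",np.array([155,235])*.7,.15), "spare",ray("top",np.array([214,398])*.7,.02))
q=R.from_quat(np.roll(bot.read_tool_rot(),-1)).as_matrix(); print(np.round(q,2))
for yaw in np.arange(-3,3.1,.5):
    o=[]
    for th in np.arange(0,6.3,1.05):
        j=bot.solve_ik(pusher(th,yaw),quat(yaw)); o.append(None if j is None else round(float(j[5]),2))
    print(round(yaw,2),o)
E
```

```text
micbase [0.50273224 0.45363468]
micbase [0.5208443  0.26399473]
micbase [0.78094488 0.29478549]
micbase [0.7923687  0.48922894]
objective [0.65949585 0.3933849 ] spare [0.35368261 0.35414036]
[[ 0.29  0.   -0.96]
 [ 0.96  0.    0.29]
 [ 0.   -1.    0.  ]]
-3.0 [-2.16, -2.11, -1.99, -1.94, -2.01, -2.11]
-2.5 [-2.66, -2.62, -2.49, -2.45, -2.5, -2.61]
-2.0 [3.12, -3.11, -2.99, -2.95, -3.01, -3.11]
-1.5 [2.62, 2.67, 2.8, 2.84, 2.78, 2.67]
-1.0 [2.12, 2.17, 2.3, 2.34, 2.28, 2.17]
-0.5 [1.62, 1.68, 1.79, 1.84, 1.77, 1.68]
0.0 [1.12, 1.18, 1.29, 1.34, 1.27, 1.18]
0.5 [0.62, 0.67, 0.79, 0.84, 0.78, 0.68]
1.0 [0.12, 0.17, 0.29, 0.33, 0.28, 0.18]
1.5 [-0.38, -0.33, -0.2, -0.16, -0.22, -0.33]
2.0 [-0.88, -0.83, -0.7, -0.66, -0.72, -0.83]
2.5 [-1.38, -1.32, -1.21, -1.16, -1.23, -1.32]
3.0 [-1.88, -1.82, -1.71, -1.66, -1.73, -1.82]
```

Run:
```python
from geo import *
yaw=1.0
bot.set_gripper(0.0)
print(bot.read_position(),bot.read_gripper_width())
bot.move_linear([.105,.34,.30],speed=.25)
bot.move_pose([.36,-.078,.30],quat(yaw))
p=pusher(0,yaw,.013)
bot.move_linear([p[0],p[1],.20],speed=.25)
print(bot.read_position(), bot.read_ft_force())
bot.move_linear(p,speed=.12)
print(p,bot.read_position(), bot.read_ft_force(),bot.read_clock())
for n,(x0,x1,y0,y1),f in(("side",(220,400,150,300),4),("top",(210,370,90,270),3.3)):
    im=bot.camera(n)[y0:y1,x0:x1,::-1]; cv2.imwrite(f"pics/pre_{n}.png",cv2.resize(im,None,fx=f,fy=f,interpolation=cv2.INTER_CUBIC))
```

```text
[0.16193063 0.52568222 0.23132489] -0.001577437623792077
[ 0.54870816 -0.18711083  0.200357  ] [-0.01360385 -0.2947467   0.50105954]
[np.float64(0.5492157341351922), np.float64(-0.18782544621392389), 0.099] [ 0.54975996 -0.18804924  0.09982948] [-0.34954467  0.45391471  0.35991156] 6.425
```

View pics/pre_side.png

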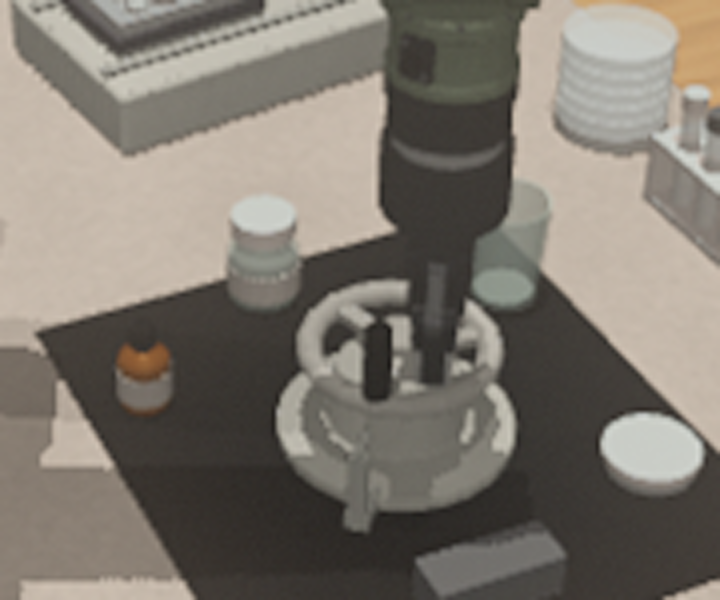

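View pics/pre_top.png

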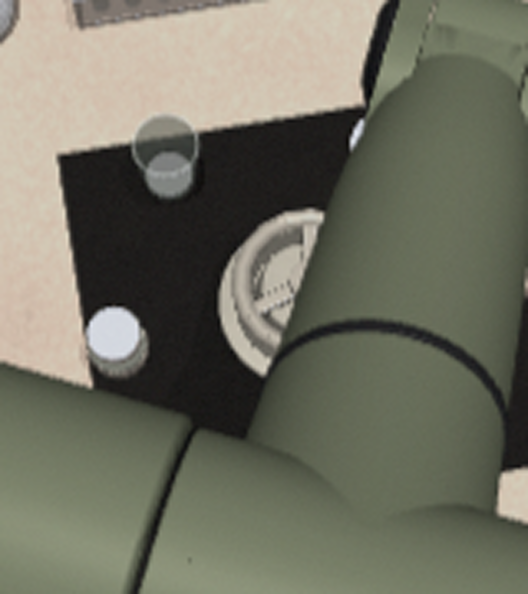

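```bash
cat >> geo.py <<'E'
def push(t0,t1,yaw,extra=0.,step=.2,speed=.05):
    n=int(np.ceil((t1-t0)/step)); F=[]
    for t in np.linspace(t0,t1,n+1)[1:]:
        hit=bot.move_linear(pusher(t,yaw,extra),speed=speed,until_force=25)
        F.append(np.round(np.linalg.norm(bot.read_ft_force()),1))
        if hit: print("STOP force at",t); break
    print("F",[float(f) for f in F],"t",bot.read_clock())
def look(tag,f=4):
    x0,x1,y0,y1=220,400,150,300
    im=bot.camera("side")[y0:y1,x0:x1,::-1]; im=np.ascontiguousarray(cv2.resize(im,None,fx=f,fy=f,interpolation=cv2.INTER_CUBIC))
    cv2.imwrite(f"pics/{tag}.png",im)
E
python3 - <<'E'
from geo import *
push(0,.01,1.0); push(.01,1.0,1.0); look("p1")
E
```

```text
F [0.9] t 6.9417
F [0.2, 0.8, 0.6, 1.3, 0.3] t 8.85
```

View pics/p1.png

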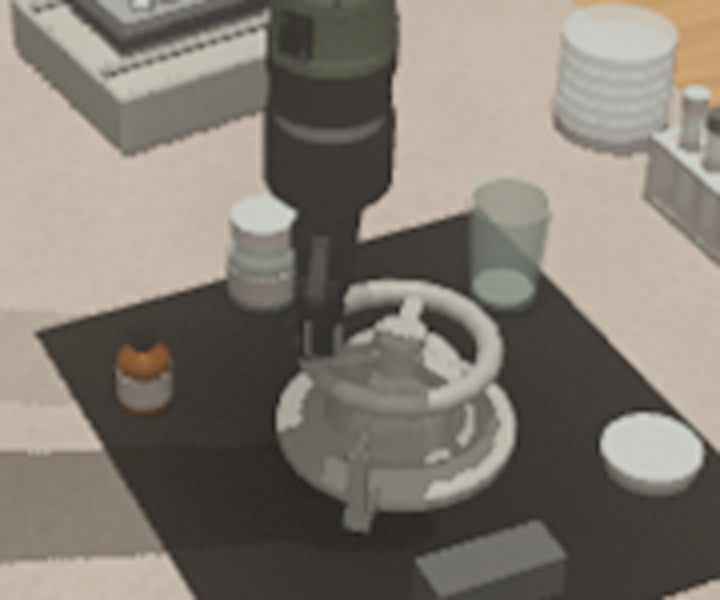

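The wheel has turned: the handle is now behind the fingers at about (320,350), and the spokes have rotated. I'll carry on pushing.

Run:
```python
from geo import *
push(1.0,2.6,1.0); look("p2")
```

```text
F [0.8, 0.4, 1.1, 0.4, 0.6, 1.9, 0.9, 1.1] t 12.2
```

View pics/p2.png

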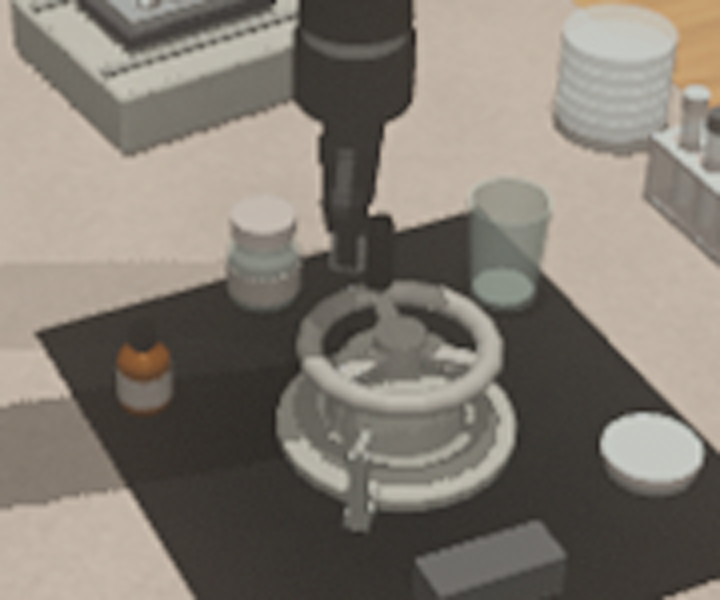

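The handle, at about (380,250), is in contact with the fingers at about (348,250). I'll compare its angle with the model.

Run:
```python
from geo import *
for th in np.arange(2.2,3.01,.1):
    ph=YW-th
    print(round(th,2),[((proj("side",[CX+.058*np.cos(ph),CY+.058*np.sin(ph),z])[0]-[220,150])*4).round().tolist() for z in(.134,.08)])
print(bot.read_position(),pusher(2.6,1.0))
```

```text
2.2 [[345.0, 225.0], [343.0, 292.0]]
2.3 [[353.0, 222.0], [350.0, 289.0]]
2.4 [[361.0, 220.0], [358.0, 287.0]]
2.5 [[369.0, 218.0], [366.0, 285.0]]
2.6 [[378.0, 216.0], [375.0, 284.0]]
2.7 [[386.0, 216.0], [383.0, 283.0]]
2.8 [[395.0, 215.0], [392.0, 282.0]]
2.9 [[404.0, 215.0], [401.0, 283.0]]
3.0 [[413.0, 216.0], [410.0, 283.0]]
[ 0.55711694 -0.06119825  0.09909777] [np.float64(0.5564569116688819), np.float64(-0.06111246171981886), 0.099]
```

Measured about 2.62 against 2.60 commanded, so the model is good. Next I'll push to 5.7 and look again.

Run:
```python
from geo import *
push(2.6,4.3,1.0); look("p3"); push(4.3,5.8,1.0); look("p4")
```

```text
F [1.0, 0.5, 0.7, 0.7, 0.3, 0.1, 0.4, 0.8, 1.2] t 15.675
F [0.9, 1.2, 1.0, 0.8, 1.1, 0.3, 0.8, 0.9] t 18.8917
```

View pics/p4.png

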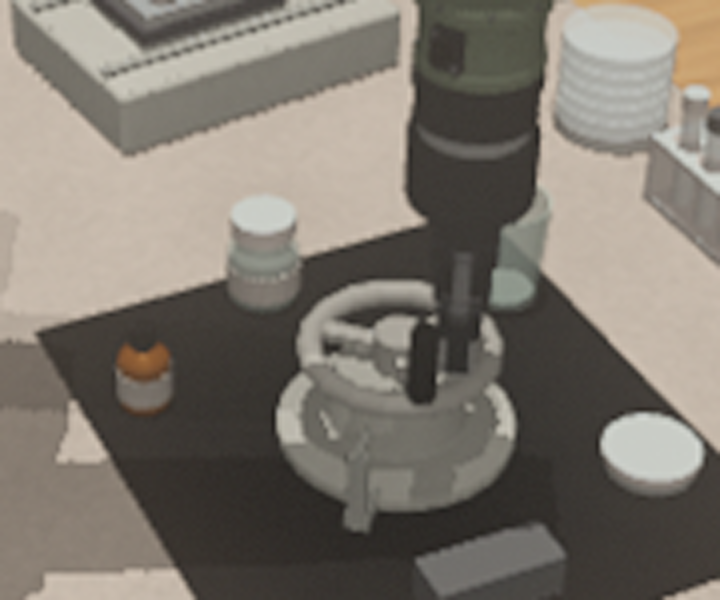

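View pics/p3.png

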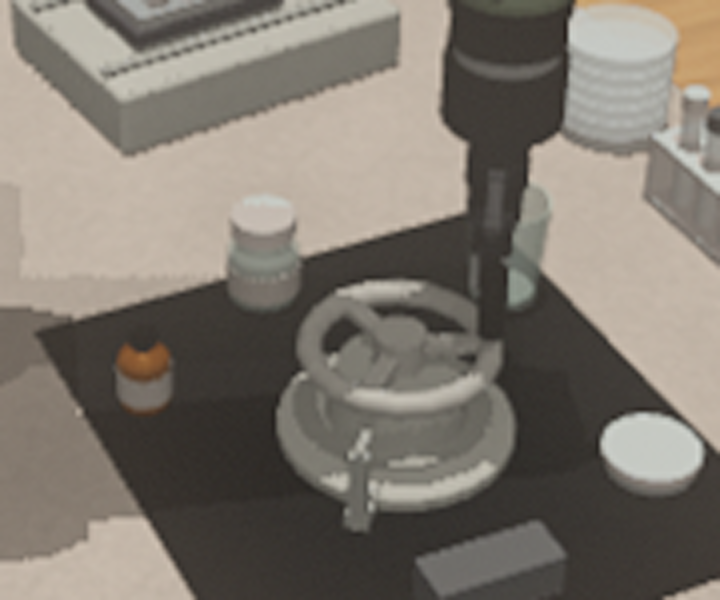

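The handle is at x≈425, about 47 crop pixels short of its starting x of 378. I'll finish the turn from the model and compare against the original picture.

Run:
```python
from geo import *
for th in (5.7,5.8,5.9,6.2,6.283,6.4):
    ph=YW-th
    print(th,[((proj("side",[CX+.058*np.cos(ph),CY+.058*np.sin(ph),z])[0]-[220,150])*4).round().tolist() for z in(.134,.08)])
push(5.8,6.2,1.0,step=.15,speed=.03)
look("p5")
```

```text
5.7 [[432.0, 325.0], [427.0, 394.0]]
5.8 [[422.0, 326.0], [418.0, 396.0]]
5.9 [[413.0, 327.0], [409.0, 396.0]]
6.2 [[384.0, 325.0], [380.0, 394.0]]
6.283 [[376.0, 324.0], [373.0, 393.0]]
6.4 [[365.0, 321.0], [362.0, 390.0]]
F [0.8, 0.8, 0.7] t 20.2333
```

View pics/p5.png

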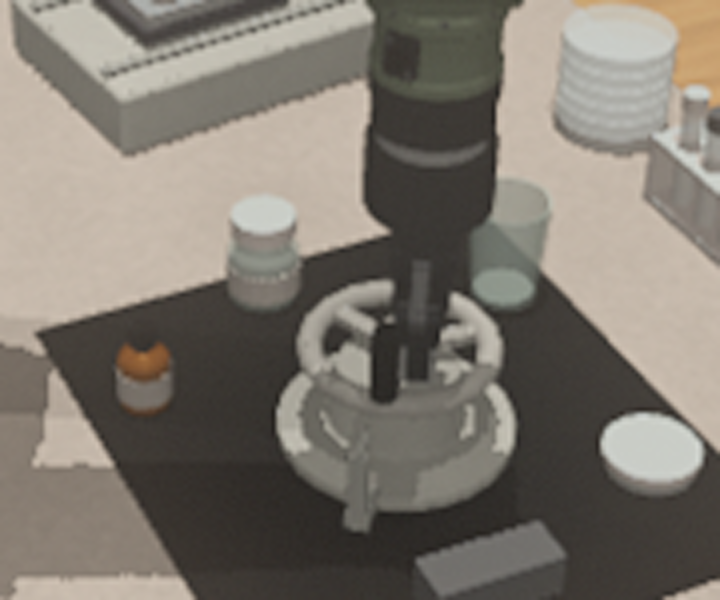

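The handle is at about (385,360) and started at about 378, so it's roughly 0.08 rad short. I'll make the last nudge, back off, and match against the first picture.

Run:
```python
from geo import *
push(6.2,6.28,1.0,step=.1,speed=.02)
bot.wait(.2)
bot.move_linear(pusher(6.28,1.0,.02),speed=.06)
p=pusher(6.28,1.0,.02); bot.move_linear([p[0],p[1],.22],speed=.15)
bot.move_linear([.33,-.075,.30],speed=.25)
bot.wait(.2)
a0=cv2.imread("pics/side0.png"); t0=cv2.imread("pics/top0.png")
s=bot.camera("side")[:,:,::-1]; t=bot.camera("top")[:,:,::-1]
cv2.imwrite("pics/end_s.png",s); cv2.imwrite("pics/end_t.png",t)
# dark handle centroid above rim, and template match
for nm,a in(("old",a0),("new",s)):
    g=cv2.resize(a[225:255,295:335],None,fx=8,fy=8,interpolation=cv2.INTER_CUBIC)
    m=(g.max(2)<45); m[:, :20]=0
    n,l,st,c=cv2.connectedComponentsWithStats(m.astype(np.uint8)); k=sorted(range(1,n),key=lambda i:-st[i,4])[:3]
    print(nm,[(st[i].tolist(),c[i].round(1).tolist()) for i in k])
out=[]
for a in(a0,s): out.append(cv2.resize(a[200:285,280:380],None,fx=4,fy=4,interpolation=cv2.INTER_CUBIC))
cv2.imwrite("pics/cmp.png",np.hstack(out))
cv2.imwrite("pics/end_t2.png",cv2.resize(t[90:300,60:380],None,fx=2.4,fy=2.4,interpolation=cv2.INTER_CUBIC))
print(bot.read_clock(),bot.read_ft_force(),bot.read_position())
```

```text
F [2.0] t 20.6667
old [([173, 57, 8, 90, 517], [176.5, 102.8]), ([137, 180, 40, 18, 333], [157.7, 190.2]), ([132, 120, 7, 68, 313], [135.0, 155.4])]
new [([139, 178, 40, 19, 258], [156.5, 189.6]), ([174, 113, 6, 42, 224], [176.6, 134.4]), ([175, 58, 5, 43, 161], [177.0, 77.6])]
23.825 [-0.09064162 -0.81538674  0.47921607] [ 0.33020671 -0.07515622  0.29962733]
```

View pics/cmp.png

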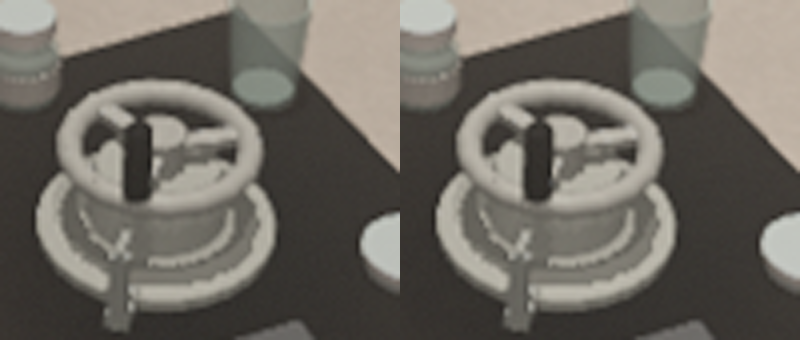

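View pics/end_t2.png

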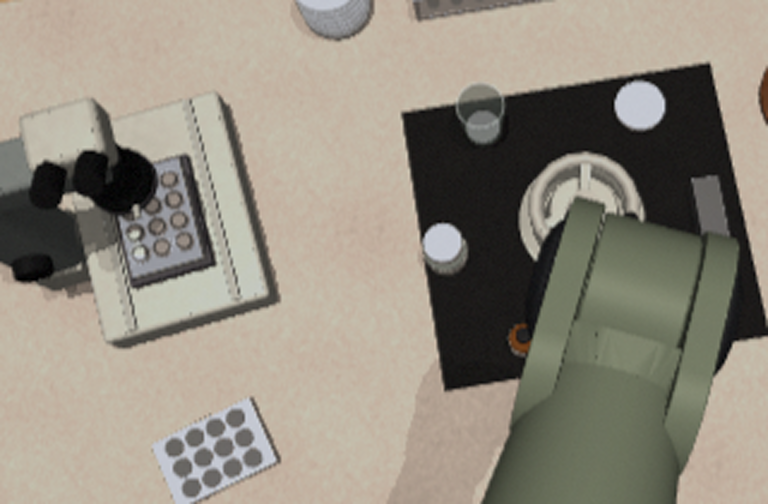

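The before (left) and after (right) crops match: the handle is back at (137,160), above the pointer at (118,290). The plate has moved along under the microscope, and the bystanders in view haven't moved.

Run:
```python
from cell import bot
print(abs(bot.read_joint_vel()).max(),bot.read_clock()); bot.close_job()
```

```text
0.008271560305651918 23.825
the job is handed in; nothing more can be done
```

I turned the hand wheel one full turn clockwise with the shut fingertips, and the handle is back at the pointer. I then lifted clear and handed the job in at about 24 s. `close_job` gives no verdict.

- **Which drive:** I used the white pedestal on the black mat and left the three brown look-alikes alone. I found its position by fitting both camera pictures, with an error of about 1–2 mm.
- **Handle position:** in the side picture the handle is within about one enlarged pixel of where it started, roughly 0.02 rad. On the way it measured 2.62 rad where I had commanded 2.60.
- **Force:** the tool force was at most about 2 N, read at the end of each short push. Some of those readings were near the sensor's noise.
- **Plate and bystanders:** the plate has visibly moved along under the microscope, but I did not measure the 26 mm of travel or its seating in the carriage. The bystanders I could see had not moved. In the final top picture the arm covered part of the wheel and of the reagent bottle. The end-of-job comparison in the side view left the bottle out, but it had looked unmoved in the last side picture before I backed off.

No check failed or disagreed.

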